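# Release the corner bracket from its spring bar

## Task

On one of the two small black stands a flat L-shaped corner bracket hangs by its corner on a spring bar. Pick up the two-pronged tool, set its prongs astride that bar in front of the collar and push the collar back against its spring until the bracket drops free onto the foot of its stand, then lift the tool out so that the bar springs back, and stand the tool upright on the table again. Touch neither the bar nor the bracket with the gripper, and leave the straight strap hanging on the other stand.

Things in the scene. Friction and masses are not known exactly. Their poses are not given: they have to be found in the camera images.
- fork: Two-pronged tool standing on its prongs, 0.15-0.3 kg. Grey grip 24 x 24 mm, 55 to 95 mm above the prong tips; steel fork 48 mm wide (its x), 20 mm thick (its y); two prongs 11 mm wide, 45 mm long, 26 mm clear between them, under a 10 mm crossbar. Origin midway between the prong tips, z up; half-turn symmetric. A look-alike nearby has one middle prong.
- bar: Steel spring bar holding the bracket, 85 mm up: pin 8 mm thick, collar 36 mm across. Origin: pin axis, in the collar's pushed face; +y along the pin, the way to push; z up. Collar y 0 to 8 mm, spring behind; bare pin for prongs y -44 to 0; fixed posts y -52 to -44 and -74 to -66, stand 100 mm tall at most. Frees the bracket after 16 mm (20 is sure), stop at 30; 2 N at start, 9.5 N there.
- bracket: Flat aluminium L-shaped corner bracket, 6 mm thick, about 50 g; arms 24 mm wide, 62 mm long at right angles, hanging corner up between the bar's two posts, 88 mm wide. Origin: middle of the 14 mm hole in its corner, 4 mm below the pin's axis, 59 mm from the collar's face; z up. Let go, it drops 29 mm onto the stand's foot (12 mm high, 80 x 164 mm, length along the pin) and stays standing there.
- strap: Straight aluminium strap, 24 mm wide, 62 mm long, 6 mm thick, hanging upright on the same kind of bar on the other stand; to be left there. Origin: middle of the hole at its top, 3 mm below that pin's axis; z up.

How it is judged:
By the outcome, as a careful person would: the job done as asked, in the order asked, and still so for the second after the job is handed in, with the robot touching nothing.
It also fails if it takes over 42 s, if anything falls off the work surface, if the arm or the gripper's body presses on something with over 40 N, if the wrist force passes 120 N, or if a joint passes its speed limit or range.

## Robot

A 6-joint arm with a two-finger parallel gripper is mounted at the origin on the work surface. World frame = base frame: x ahead of the robot, y to its left, z up, the work surface at z = 0. Lengths are in m, angles in rad, forces in N, time in s.
With the tool pointing down it reaches from about 0.3 to 0.875 m from the base axis. Payload 6.4 kg.
Tool frame: the origin (TCP) lies midway between the tips of the shut fingers; the grasp point (between the pads) lies ctrl.grip_point_offset behind it (ctrl.grip_point_offset is the distance from the TCP to the grasp point, in m); z points along the fingers, y is the direction in which the jaws open and shut (so a half turn about z gives the same grasp; the last joint's range is limited). The gripper opens to 85 mm and grips with 20 to 120 N. Pads are 22 mm wide; open, the fingers measure 114 mm over their backs; the gripper's body (76 mm by 85 mm) begins 54 mm behind the grasp point. The pads swing forward as they close: fully open they stand 13 mm farther back than shut.
Start: joints at [-1.434, 0.181, 1.607, -0, 1.354, -0.206], TCP at [0.193, -0.542, 0.203] pointing down, gripper open.
Joint ranges: [-2.99, 2.99], [-0.89, 2.07], [0.3, 2.58], [-1.14, 4.28], [0, 2.63], [-3.12, 3.12]. Speed limits (rad/s): [2.57, 2.57, 3.01, 3.14, 3.14, 3.14].

## Interface

Orientations are given as a unit quaternion [w, x, y, z].
In Python, from bench import ctrl, viewer gives the robot as it stands.
- The arm moves only by the shell command python3 -m handwheel 'ROWS' [OPENING]. ROWS is JSON, a list of rows, each an object with "travel": the shift along the tool's x, y, z as a fraction of full scale, a list of three; "dr": the turn, a rotation vector about the tool's x, y, z as a fraction of full scale, a list of three. A call has 1 to 20 rows; each row shifts and turns the pose as measured when the row begins, along the tool's axes as they then stand; what a row does not reach is not made up. Full scale, the value 1, is 150 mm for a shift and 30 degrees for a turn. A row lasts 1/12 s, in which the tool goes at most 41.7 mm and 7.16 degrees, less where a joint would pass 70% of its speed; a pose out of reach is approached as far as the arm can. A call with a number of a shift or a turn outside -1 to 1 is refused whole. A call with a gripper value outside its range is refused whole. OPENING is the opening, from -1 (shut) to 1 (fully open), set as the call begins (- or left out, the last holds). The fingers move at their own pace and stop on an object; the grip force is fixed at half the most. Time passes only in rows, so rows that do not move let the fingers close. It gives the time, the measured TCP pose, the force and the opening at its end, in the units of the state.
- ctrl.get_obs(): the state, without advancing time (a new reading comes with each control period).
- viewer.camera(name): name is "side" or "top" or "wrist"; returns the picture (420x560x3 uint8, red, green, blue); there is no depth.
- viewer.get_calibration(name): a dict with "camera_matrix" (3x3 intrinsics, pixels), "R" (3x3) and "t" (3): a world point X has camera coordinates R X + t. Camera axes: x right, y down, z forward; pixel columns grow to the right and rows downward; lengths in m; the calibration is good to about 2 mm. A picture is of the moment at which its call begins: read the wrist's pose just before it. get_calibration takes no time and is no camera call; for the wrist camera it gives the pose at the moment of the call.
- ctrl.hand_in(): hands the job in, once; it reports no verdict.
The state is a dict: "time_s": time; "q": joint angles; "dq": joint speeds; "joint_efforts": joint torques, N m; "eef_pos": TCP position; "eef_rot": TCP orientation; "wrist_force": force on the tool from outside, world axes, zero at the start; "torque": the same for the moment, N m; "opening": opening from 0.0 (shut) to 1.0 (fully open).
Only numpy, scipy, OpenCV 4.12 (cv2) and the standard library are available. Lean on these libraries where they do the work, as an engineer would, in place of code of your own. Each camera call takes 0.05 s, during which the arm holds its last target. There are 200 camera calls.

## Working session

There is one attempt and no reset: what is moved stays moved. The work goes in short steps, Python scripts to look and compute and a shell command to move; the robot and the scene stay as the last step left them, time stands still between calls to the robot, and variables do not carry over. Pictures are saved under pics/ and viewed, about 8 in all and at most 12, crops included, and the job is handed in when it is done.

```bash
mkdir -p pics; ls; python3 - <<'E'
from bench import ctrl, viewer
import cv2, numpy as np
for n in ("side","top"):
    im=viewer.camera(n); cv2.imwrite(f"pics/{n}0.png",im[:,:,::-1])
    c=viewer.get_calibration(n); print(n,np.round(c["camera_matrix"],1).tolist(),np.round(c["R"],3).tolist(),np.round(c["t"],3).tolist())
o=ctrl.get_obs();print(o["time_s"],o["eef_pos"],o["eef_rot"],o["opening"],ctrl.grip_point_offset)
E
```

```text
pics
side [[462.2, 0.0, 276.1], [0.0, 462.2, 205.6], [0.0, 0.0, 1.0]] [[0.993, -0.119, -0.016], [-0.074, -0.498, -0.864], [0.095, 0.859, -0.504]] [-0.552, 0.081, 0.903]
top [[398.1, 0.0, 278.3], [0.0, 398.1, 206.2], [0.0, 0.0, 1.0]] [[0.019, -1.0, -0.01], [-0.985, -0.017, -0.169], [0.169, 0.013, -0.986]] [-0.014, 0.556, 0.736]
0.1 [ 0.19322213 -0.54098535  0.20185575] [-8.03496293e-04  9.85345862e-01  1.70566364e-01  3.17800453e-05] 0.9985453748470153 0.0187
```

View pics/side0.png

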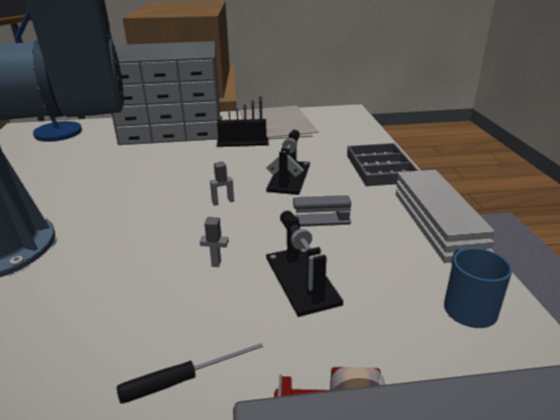

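View pics/top0.png

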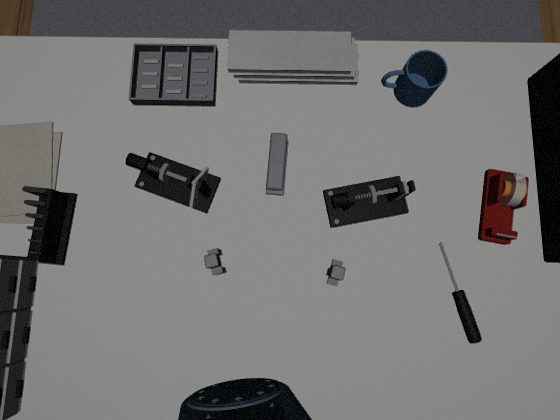

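The bracket (light L) hangs on the far, +y stand: top ≈(178,182), side ≈(288,165). The two-prong fork is the +y tool: top ≈(213,261), side ≈(221,183). The strap and the one-prong look-alike are on the −y side. Next I'll zoom in.

```bash
python3 - <<'E'
import cv2, numpy as np
t=cv2.imread("pics/top0.png");s=cv2.imread("pics/side0.png")
a=cv2.resize(t[140:220,120:230],None,fx=5,fy=5,interpolation=cv2.INTER_CUBIC)[:, :550]
b=cv2.resize(t[240:285,195:235],None,fx=5,fy=5,interpolation=cv2.INTER_CUBIC)
c=cv2.resize(s[120:210,200:320],None,fx=5,fy=5,interpolation=cv2.INTER_CUBIC)
g=lambda x:np.clip(x.astype(float)*1.6,0,255).astype(np.uint8)
A=np.zeros((400,760,3),np.uint8);A[:,:550]=a;A[:225,555:755]=b
cv2.imwrite("pics/z1.png",g(A));cv2.imwrite("pics/z2.png",g(c))
E
```

```text
(no output)
```

View pics/z1.png

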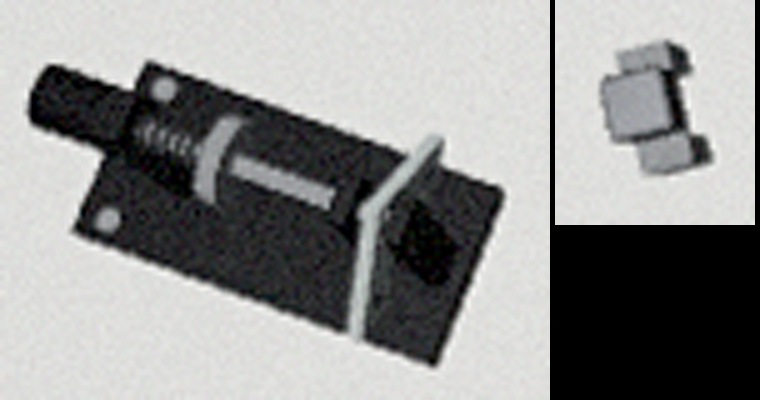

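View pics/z2.png

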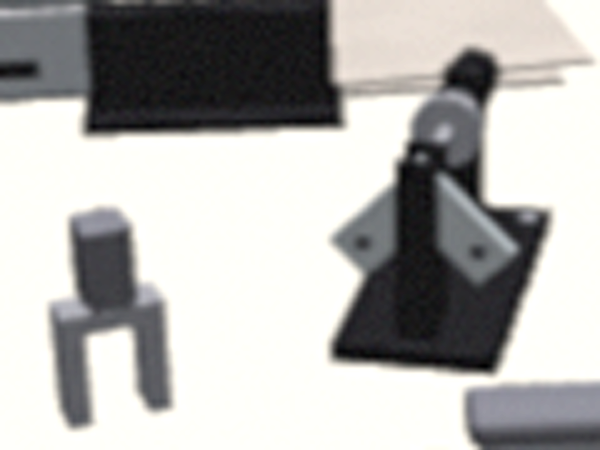

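The crops confirm it: two prongs on this fork, and the L bracket corner-up at z1 ≈(365,215). The bare pin runs from z1 (335,198) to (232,165), with the collar face near (225,163). The foot corners are visible too.

```bash
cat > h.py <<'E'
import numpy as np
from bench import ctrl, viewer
def ray(n,px,z,c=None):
    c=c or viewer.get_calibration(n);R=np.array(c["R"]);t=np.array(c["t"])
    d=R.T@np.linalg.inv(c["camera_matrix"])@[px[0],px[1],1];o=-R.T@t
    return (o+d*(z-o[2])/d[2])
E
python3 - <<'E'
from h import *
T=lambda x,y,z:ray("top",(x/5+120,y/5+140),z)
F=lambda x,y,z:ray("top",((x-555)/5+195,y/5+240),z)
S=lambda x,y,z:ray("side",(x/5+200,y/5+120),z)
deg=lambda v:np.degrees(np.arctan2(v[1],v[0]))
f=np.array([T(*p,.012) for p in[(150,62),(503,188),(435,365),(75,232)]])
print("foot",f.round(4).tolist(),"c",f.mean(0).round(4),[deg(f[0]-f[1]),deg(f[3]-f[2])],[np.linalg.norm(f[0]-f[1]),np.linalg.norm(f[0]-f[3])])
a,b=T(335,197,.085),T(233,166,.085);print("pin",a,b,deg(b-a))
print("collar top",T(235,118,.100),"face side",[S(448,130,.085)])
g=np.array([F(*p,.095) for p in[(602,78),(662,68),(677,130),(615,143)]]);print("grip",g.mean(0),[deg(g[i]-g[i-1]) for i in range(4)])
c=np.array([F(*p,.055) for p in[(617,50),(670,42),(693,165),(643,175)]]);print("cross",c.round(4).tolist(),deg(c[0]-c[3]),deg(c[1]-c[2]))
s=[S(76,424,0),S(157,408,0)];print("tips",s,deg(s[0]-s[1]))
g2=np.array([S(*p,.095) for p in[(70,220),(92,208),(128,213),(106,228)]]);print("grip side",g2.mean(0))
E
```

```text
foot [[0.6725, 0.2696, 0.012], [0.6203, 0.1178, 0.012], [0.5451, 0.1425, 0.012], [0.5985, 0.2955, 0.012]] c [0.6091 0.2064 0.012 ] [np.float64(71.02716234290526), np.float64(70.77165684325084)] [np.float64(0.16057884468285386), np.float64(0.07840995483723691)]
pin [0.59790591 0.1694945  0.085     ] [0.60936616 0.20913893 0.085     ] 73.87670240360656
collar top [0.62407145 0.20504881 0.1       ] face side [array([0.61498537, 0.20801468, 0.085     ])]
grip [0.44519515 0.11329461 0.095     ] [np.float64(14.223160734571087), np.float64(-79.49602340115122), np.float64(-163.78962513530263), np.float64(102.84567529892176)]
cross [[0.467, 0.1298, 0.055], [0.4704, 0.1096, 0.055], [0.4241, 0.0988, 0.055], [0.42, 0.1176, 0.055]] 14.56328560563718 13.15565448966708
tips [array([0.43165102, 0.10210405, 0.        ]), array([0.46807996, 0.1112425 , 0.        ])] -165.9175516045824
grip side [0.4493743  0.11345371 0.095     ]
```

```bash
r='{"travel":[0.152,-0.177,0],"dr":[0,0,0.01]}'; python3 -m handwheel '[{"travel":[0.152,-0.177,0],"dr":[0,0,0.01]},{"travel":[0.152,-0.177,0],"dr":[0,0,0.01]},{"travel":[0.152,-0.177,0],"dr":[0,0,0.01]},{"travel":[0.152,-0.177,0],"dr":[0,0,0.01]},{"travel":[0.152,-0.177,0],"dr":[0,0,0.01]},{"travel":[0.152,-0.177,0],"dr":[0,0,0.01]},{"travel":[0.152,-0.177,0],"dr":[0,0,0.01]},{"travel":[0.152,-0.177,0],"dr":[0,0,0.01]},{"travel":[0.152,-0.177,0],"dr":[0,0,0.01]},{"travel":[0.152,-0.177,0],"dr":[0,0,0.01]},{"travel":[0.152,-0.177,0],"dr":[0,0,0.01]},{"travel":[0.152,-0.177,0],"dr":[0,0,0.01]},{"travel":[0.152,-0.177,0],"dr":[0,0,0.01]},{"travel":[0.152,-0.177,0],"dr":[0,0,0.01]},{"travel":[0.152,-0.177,0],"dr":[0,0,0.01]},{"travel":[0.152,-0.177,0],"dr":[0,0,0.01]},{"travel":[0.152,-0.177,0],"dr":[0,0,0.01]}]' 1
cat >> h.py <<'E'
from scipy.spatial.transform import Rotation as Ro
def pose():
    o=ctrl.get_obs();q=o["eef_rot"];R=Ro.from_quat([*q[1:],q[0]]).as_matrix()
    return np.array(o["eef_pos"]),R,o
def to(target,yaw=None):
    "shift and turn to TCP target (tool down, tool x at yaw deg), in handwheel units"
    p,R,o=pose();print("t",round(o["time_s"],2),"tcp",p.round(4),"yaw",np.degrees(np.arctan2(R[1,0],R[0,0])).round(2),"tilt",R[:,2].round(3),"F",np.round(o["wrist_force"],1),"open",round(o["opening"],3),"q6",round(o["q"][5],2))
    print("shift",(R.T@(np.array(target)-p)/.15).round(4))
    if yaw is not None:
        c,s=np.cos(np.radians(yaw)),np.sin(np.radians(yaw));D=np.array([[c,s,0],[s,-c,0],[0,0,-1.]])
        print("turn",(np.degrees(Ro.from_matrix(R.T@D).as_rotvec())/30).round(4))
E
python3 - <<'E'
from h import *
to([.446,.1125,.2],14)
E
```

```text
time_s: 1.52
eef_pos: [0.4348, 0.0264, 0.1979]
eef_rot: [-0.004, 0.993, 0.117, -0.001]
wrist_force: [0.7, -0.8, -0.2]
opening: 0.998
t 1.52 tcp [0.4348 0.0264 0.1979] yaw 13.49 tilt [-0.002  0.007 -1.   ] F [ 0.7 -0.8 -0.2] open 0.998 q6 1.12
shift [ 0.2066 -0.5409 -0.0097]
turn [-0.0141  0.0002 -0.0169]
```

```bash
python3 -m handwheel '[{"travel":[0.07,-0.18,0],"dr":[-0.014,0,-0.017]},{"travel":[0.07,-0.18,0],"dr":[0,0,0]},{"travel":[0.07,-0.18,0],"dr":[0,0,0]},{"travel":[0,0,0],"dr":[0,0,0]},{"travel":[0,0,0],"dr":[0,0,0]}]'
python3 - <<'E'
from h import *
import cv2
to([.446,.1125,.2],14)
im=viewer.camera("wrist");cv2.imwrite("pics/w1.png",np.clip(im[:,:,::-1]*1.4,0,255))
c=viewer.get_calibration("wrist")
for n,pt in dict(fork=[.446,.1125,.095],bar=[.611,.21,.085]).items():
    v=np.array(c["R"])@pt+c["t"];v=np.array(c["camera_matrix"])@v;print(n,v[:2]/v[2])
import json;json.dump({k:np.array(v).tolist() for k,v in c.items()},open("w1.json","w"))
E
```

```text
time_s: 1.93
eef_pos: [0.4462, 0.124, 0.1967]
eef_rot: [-0.001, 0.992, 0.126, -0.001]
wrist_force: [-0.4, -0.2, 0.3]
opening: 1.002
t 1.93 tcp [0.4462 0.124  0.1967] yaw 14.53 tilt [-0.002  0.002 -1.   ] F [-0.4 -0.2  0.3] open 1.002 q6 1.33
shift [-0.0205  0.0736 -0.0219]
turn [-0.0036  0.0022  0.0176]
fork [293.74107281 203.82845909]
bar [223.32830843 -42.91852463][ WARN:0@0.559] global loadsave.cpp:1063 imwrite_ Unsupported depth image for selected encoder is fallbacked to CV_8U.
```

View pics/w1.png

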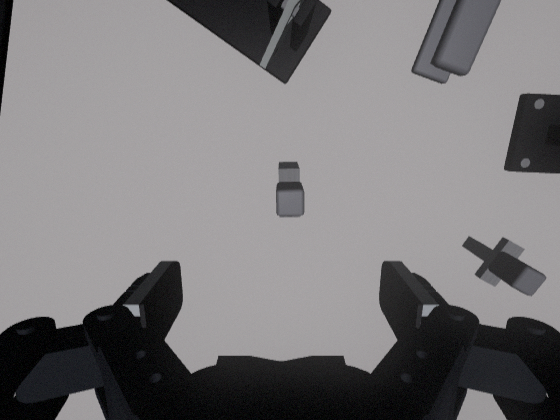

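Wrist view: the grip's top face is at ≈(290,200), and the crossbar shows in line above it at (288,170). The fork lies squarely between the open fingers, as planned.

```bash
python3 - <<'E'
from h import *
import json,cv2
c=json.load(open("w1.json"))
im=cv2.imread("pics/w1.png")[150:225,260:320].max(2)
m=(im<0.78*np.median(im)).astype(np.uint8);n,l,s,ce=cv2.connectedComponentsWithStats(m);print(s[1:])
C=[(277,184),(303,184),(304,216),(276,216)]
P=np.array([ray("",p,.095,c) for p in C]);print(P.round(4),P.mean(0))
print(ray("",(290,200),.095,c))
a,b=ray("",(279,162),.055,c),ray("",(299,162),.055,c);print("cross far end",a,b,(a+b)/2)
# foot near corner & edge
print("foot corner",ray("",(286,83),.012,c),ray("",(331,10),.012,c),ray("",(166,0),.012,c))
m=(a+b)/2; d=m-P.mean(0);print("yaw fork",np.degrees(np.arctan2(d[1],d[0])))
E
```

```text
[[  16   12   29   55 1361]]
[[0.459  0.1305 0.095 ]
 [0.4645 0.1094 0.095 ]
 [0.4378 0.1012 0.095 ]
 [0.4318 0.1245 0.095 ]] [0.44826194 0.11639562 0.095     ]
[0.44843828 0.1164413  0.095     ]
cross far end [0.47252372 0.13252255 0.055     ] [0.47723381 0.11425692 0.055     ] [0.47487876 0.12338974 0.055     ]
foot corner [0.54620576 0.1444084  0.012     ] [0.62030429 0.11931394 0.012     ] [0.58936995 0.27375581 0.012     ]
yaw fork 14.7228098827273
```

```bash
python3 -m handwheel '[{"travel":[-0.004,0.064,0],"dr":[0,0,0]},{"travel":[0,0,0.15],"dr":[0,0,0]},{"travel":[0,0,0.15],"dr":[0,0,0]},{"travel":[0,0,0.15],"dr":[0,0,0]},{"travel":[0,0,0],"dr":[0,0,0]}]'
python3 -c "
from h import *
to([.448,.1145,.057],14.5)"
```

```text
time_s: 2.4
eef_pos: [0.45, 0.1069, 0.1287]
eef_rot: [0.0, 0.992, 0.123, 0.002]
wrist_force: [-1.1, 0.1, -0.8]
opening: 0.999
t 2.4 tcp [0.45   0.1069 0.1287] yaw 14.17 tilt [ 0.003 -0.    -1.   ] F [-1.1  0.1 -0.8] open 0.999 q6 1.3
shift [-0.0017 -0.0529  0.4782]
turn [ 0.002  -0.0058 -0.0111]
```

```bash
python3 -m handwheel '[{"travel":[0,-0.05,0],"dr":[0,0,-0.01]},{"travel":[0,0,0.1],"dr":[0,0,0]},{"travel":[0,0,0.1],"dr":[0,0,0]},{"travel":[0,0,0.1],"dr":[0,0,0]},{"travel":[0,0,0.1],"dr":[0,0,0]},{"travel":[0,0,0],"dr":[0,0,0]},{"travel":[0,0,0],"dr":[0,0,0]}]'
python3 - <<'E'
from h import *
import cv2
im=viewer.camera("wrist");cv2.imwrite("pics/w2.png",np.clip(im[:,:,::-1]*1.4,0,255).astype(np.uint8))
to([.448,.1145,.057],14.5)
E
```

```text
time_s: 2.98
eef_pos: [0.4539, 0.1092, 0.0752]
eef_rot: [0.001, 0.993, 0.122, 0.006]
wrist_force: [0.3, -0.2, 0.6]
opening: 1.0
t 3.03 tcp [0.454  0.1092 0.0754] yaw 13.98 tilt [ 0.013 -0.001 -1.   ] F [ 0.3 -1.  -0.8] open 1.002 q6 1.31
shift [-0.0316 -0.0443  0.1218]
turn [ 0.008  -0.0231 -0.0173]
```

View pics/w2.png

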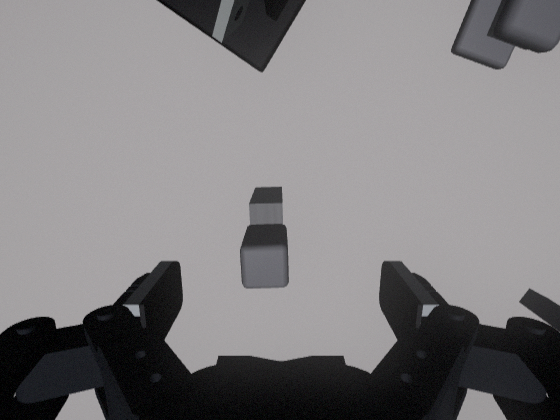

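The grip's top face is at (241–288, 245–287), about 16 px (8 mm) left of the jaw centre at ≈281. I need to shift about −8 mm in tool y.

```bash
python3 - <<'E'
from h import *
P=np.array([ray("wrist",p,.095) for p in [(243,246),(288,246),(289,287),(241,287)]]);print(P.round(4),P.mean(0))
a=np.array([ray("wrist",p,.055) for p in [(250,203),(282,203)]]);print(a, np.linalg.norm(a[0]-a[1]))
m=P.mean(0);to([m[0],m[1],.057],14.5)
E
```

```text
[[0.455  0.1287 0.095 ]
 [0.4603 0.1073 0.095 ]
 [0.4391 0.1013 0.095 ]
 [0.4332 0.125  0.095 ]] [0.44690938 0.11557306 0.095     ]
[[0.46706707 0.13135778 0.055     ]
 [0.47166104 0.11279177 0.055     ]] 0.019125926122570365
t 3.03 tcp [0.454  0.1092 0.0754] yaw 13.98 tilt [ 0.013 -0.001 -1.   ] F [ 0.3 -1.  -0.8] open 1.002 q6 1.31
shift [-0.0369 -0.053   0.1217]
turn [ 0.008  -0.0231 -0.0173]
```

```bash
python3 -m handwheel '[{"travel":[-0.037,-0.053,0.02],"dr":[0.008,-0.023,-0.02]},{"travel":[0,0,0.04],"dr":[0,0,0]},{"travel":[0,0,0],"dr":[0,0,0]},{"travel":[0,0,0],"dr":[0,0,0]}]'
python3 -c "
from h import *
to([.447,.1155,.057],14.7)"
```

```text
time_s: 3.37
eef_pos: [0.4488, 0.1162, 0.0696]
eef_rot: [0.0, 0.992, 0.127, 0.003]
wrist_force: [0.9, 0.0, 0.6]
opening: 1.0
t 3.37 tcp [0.4488 0.1162 0.0696] yaw 14.64 tilt [ 0.005  0.    -1.   ] F [0.9 0.  0.6] open 1.0 q6 1.31
shift [-0.013   0.0013  0.0839]
turn [ 0.0022 -0.0095 -0.0021]
```

```bash
python3 -m handwheel '[{"travel":[-0.013,0,0.06],"dr":[0.002,-0.01,0]},{"travel":[0,0,0.04],"dr":[0,0,0]},{"travel":[0,0,0],"dr":[0,0,0]},{"travel":[0,0,0],"dr":[0,0,0]}]'
python3 -c "
from h import *
to([.447,.1155,.057],14.7)"
```

```text
time_s: 3.7
eef_pos: [0.4471, 0.1158, 0.0535]
eef_rot: [0.0, 0.992, 0.128, 0.0]
wrist_force: [0.3, -0.8, -0.2]
opening: 0.999
t 3.7 tcp [0.4471 0.1158 0.0535] yaw 14.67 tilt [ 0. -0. -1.] F [ 0.3 -0.8 -0.2] open 0.999 q6 1.31
shift [-0.0009  0.0017 -0.0233]
turn [ 0.0006 -0.0002 -0.0011]
```

```bash
python3 -m handwheel '[{"travel":[0,0,-0.01],"dr":[0,0,0]},{"travel":[0,0,0],"dr":[0,0,0]},{"travel":[0,0,0],"dr":[0,0,0]},{"travel":[0,0,0],"dr":[0,0,0]},{"travel":[0,0,0],"dr":[0,0,0]},{"travel":[0,0,0],"dr":[0,0,0]},{"travel":[0,0,0],"dr":[0,0,0]},{"travel":[0,0,0],"dr":[0,0,0]},{"travel":[0,0,0],"dr":[0,0,0]},{"travel":[0,0,0],"dr":[0,0,0]}]' -1
python3 -c "
from h import *
to([.447,.1155,.057],14.7)"
```

```text
time_s: 4.53
eef_pos: [0.4474, 0.1157, 0.0553]
eef_rot: [0.0, 0.992, 0.128, 0.0]
wrist_force: [1.2, -0.1, -0.2]
opening: 0.262
t 4.53 tcp [0.4474 0.1157 0.0553] yaw 14.65 tilt [ 0.001 -0.    -1.   ] F [ 1.2 -0.1 -0.2] open 0.262 q6 1.31
shift [-0.0026  0.0006 -0.0114]
turn [ 0.0007 -0.0008 -0.0015]
```

```bash
python3 -m handwheel '[{"travel":[0,0,-0.08],"dr":[0,0,0]},{"travel":[0,0,-0.14],"dr":[0,0,0]},{"travel":[0,0,-0.14],"dr":[0,0,0.1]},{"travel":[0,0,-0.14],"dr":[0,0,0.16]},{"travel":[0,0,-0.14],"dr":[0,0,0.16]},{"travel":[0,0,-0.14],"dr":[0,0,0.16]},{"travel":[0,0,-0.14],"dr":[0,0,0.16]},{"travel":[0,0,-0.08],"dr":[0,0,0.16]},{"travel":[0,0,0],"dr":[0,0,0.1]},{"travel":[0,0,0],"dr":[0,0,0]},{"travel":[0,0,0],"dr":[0,0,0]}]'
python3 -c "
from h import *
to([.6029,.1884,.2],-18.8)"
```

```text
time_s: 5.45
eef_pos: [0.4422, 0.1157, 0.208]
eef_rot: [0.001, 0.989, -0.145, -0.006]
wrist_force: [0.7, -0.3, -1.7]
opening: 0.263
t 5.45 tcp [0.4422 0.1157 0.208 ] yaw -16.73 tilt [-0.012 -0.    -1.   ] F [ 0.7 -0.3 -1.7] open 0.263 q6 1.86
shift [ 0.8872 -0.773   0.0405]
turn [0.0074 0.0211 0.0691]
```

```bash
python3 -m handwheel '[{"travel":[0.13,-0.11,0.01],"dr":[0.007,0.021,0.07]},{"travel":[0.15,-0.13,0.01],"dr":[0,0,0]},{"travel":[0.15,-0.13,0],"dr":[0,0,0]},{"travel":[0.15,-0.13,0],"dr":[0,0,0]},{"travel":[0.15,-0.13,0],"dr":[0,0,0]},{"travel":[0.13,-0.12,0],"dr":[0,0,0]},{"travel":[0,0,0],"dr":[0,0,0]},{"travel":[0,0,0],"dr":[0,0,0]},{"travel":[0,0,0],"dr":[0,0,0]}]'
python3 -c "
from h import *
to([.6029,.1884,.2],-18.8)"
```

```text
time_s: 6.2
eef_pos: [0.5999, 0.1843, 0.1913]
eef_rot: [0.003, 0.988, -0.157, -0.009]
wrist_force: [-0.0, -0.6, -2.3]
opening: 0.258
t 6.2 tcp [0.5999 0.1843 0.1913] yaw -18.05 tilt [-0.018 -0.002 -1.   ] F [-0.  -0.6 -2.3] open 0.258 q6 2.0
shift [ 0.0094 -0.0315 -0.0587]
turn [0.0156 0.032  0.0251]
```

```bash
python3 -m handwheel '[{"travel":[0.01,-0.032,-0.03],"dr":[0.016,0.032,0.025]},{"travel":[0,0,0],"dr":[0,0,0]},{"travel":[0,0,0],"dr":[0,0,0]}]'
python3 - <<'E'
from h import *
import cv2
to([.6029,.1884,.2],-18.8)
b=viewer.camera("side");w=viewer.camera("wrist")
g=lambda x:np.clip(x[:,:,::-1]*1.5,0,255).astype(np.uint8)
b=cv2.resize(g(b)[70:200,230:350],None,fx=4,fy=4,interpolation=cv2.INTER_CUBIC)
A=np.zeros((520,790,3),np.uint8);A[:,:480]=b;A[:,480:]=cv2.resize(g(w)[40:300,200:355],None,fx=2,fy=2)
cv2.imwrite("pics/c3.png",A)
E
```

```text
time_s: 6.45
eef_pos: [0.6003, 0.1879, 0.1947]
eef_rot: [0.0, 0.987, -0.164, -0.001]
wrist_force: [-0.6, -0.9, -1.9]
opening: 0.26
t 6.45 tcp [0.6003 0.1879 0.1947] yaw -18.83 tilt [-0.002 -0.    -1.   ] F [-0.6 -0.9 -1.9] open 0.26 q6 2.01
shift [ 0.0151 -0.0089 -0.0356]
turn [ 0.0016  0.0034 -0.0009]
```

View pics/c3.png

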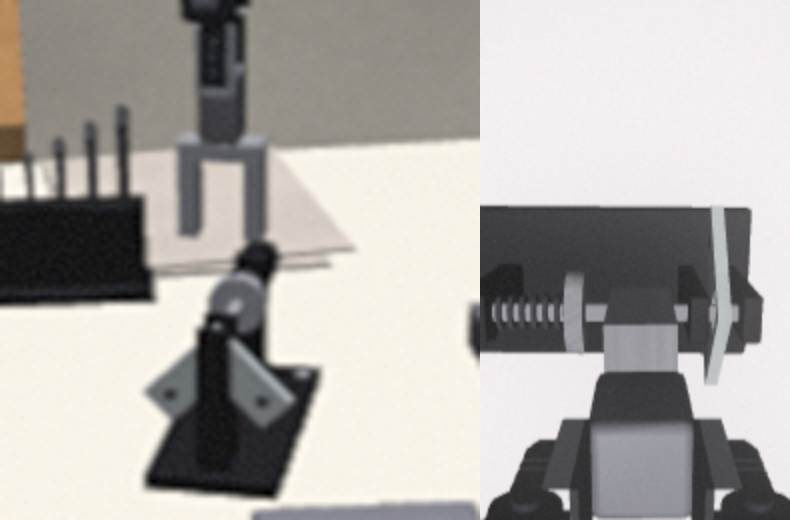

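The wrist half shows the pin horizontal at crop row ≈312, with the collar's pushed face at x≈584 and the front post starting at ≈690. The fork sits between them at 605–677, prongs level in the side view.

```bash
python3 - <<'E'
from h import *
W=lambda x,y,z:ray("wrist",((x-480)/2+200,y/2+40),z)
deg=lambda v:np.degrees(np.arctan2(v[1],v[0]))
a,b=W(683,312,.085),W(584,312,.085);print("pin",a,b,deg(b-a))
l=W(493,312,.085);print(W(740,312,.085),deg(b-W(740,312,.085)))
f=[W(480,351,.012),W(742,351,.012),W(480,207,.012),W(750,209,.012)];print("foot",np.round(f,4).tolist(),deg(f[0]-f[1]),deg(f[2]-f[3]))
p,R,o=pose()
for n,q in [("face",b),("post",a)]: print(n,(R.T@(q-p)*1000).round(1))
c=[W(605,326,.055+p[2]-.0553),W(677,326,.055+p[2]-.0553)];print("cross far edge",[(R.T@(q-p)*1000).round(1) for q in c])
E
```

```text
pin [0.59666114 0.16940851 0.085     ] [0.61061295 0.2102331  0.085     ] 71.13212134376795
[0.5886267  0.14589884 0.085     ] 71.132121343768
foot [[0.5951, 0.2841, 0.012], [0.5478, 0.1459, 0.012], [0.668, 0.2538, 0.012], [0.6211, 0.1197, 0.012]] 71.12920174914487 70.72259274271305
face [  2.2 -24.3 110.1]
post [  2.2  18.8 110.2]
cross far edge [array([22.9, -9.2,  0.3]), array([22.9, 10.1,  0.3])]
```

```bash
python3 -m handwheel '[{"travel":[0.022,-0.016,0.04],"dr":[0.002,0.003,0]},{"travel":[0,0,0.08],"dr":[0,0,0]},{"travel":[0,0,0.06],"dr":[0,0,0]},{"travel":[0,0,0],"dr":[0,0,0]},{"travel":[0,0,0],"dr":[0,0,0]}]'
python3 -c "
from h import *
p=np.array([.6003,.1879,.1947]);c,s=np.cos(np.radians(-18.83)),np.sin(np.radians(-18.83))
t=p+.0033*np.array([c,s,0])-.0023*np.array([s,-c,0]);t[2]=.113;print(t)
to(t,-18.9)"
```

```text
time_s: 6.97
eef_pos: [0.6047, 0.1888, 0.166]
eef_rot: [-0.001, 0.987, -0.164, 0.001]
wrist_force: [0.6, -0.5, -2.2]
opening: 0.261
[0.60416574 0.18901179 0.113     ]
t 6.97 tcp [0.6047 0.1888 0.166 ] yaw -18.84 tilt [ 0.002  0.001 -1.   ] F [ 0.6 -0.5 -2.2] open 0.261 q6 2.01
shift [-0.0045  0.0004  0.3535]
turn [-0.0026 -0.0037  0.0019]
```

```bash
python3 -m handwheel '[{"travel":[-0.004,0,0.06],"dr":[-0.002,-0.003,0.002]},{"travel":[0,0,0.07],"dr":[0,0,0]},{"travel":[0,0,0.07],"dr":[0,0,0]},{"travel":[-0.004,0,0.07],"dr":[0,-0.004,0]},{"travel":[0,0,0.05],"dr":[0,0,0]},{"travel":[0,0,0],"dr":[0,0,0]},{"travel":[0,0,0],"dr":[0,0,0]}]'
python3 -c "
from h import *
to([.6042,.1890,.113],-18.9)"
```

```text
time_s: 7.55
eef_pos: [0.6021, 0.189, 0.1105]
eef_rot: [0.0, 0.986, -0.164, -0.003]
wrist_force: [-1.0, 0.7, -2.0]
opening: 0.257
t 7.55 tcp [0.6021 0.189  0.1105] yaw -18.91 tilt [-0.006  0.    -1.   ] F [-1.   0.7 -2. ] open 0.257 q6 2.02
shift [ 0.0133 -0.0044 -0.0166]
turn [ 0.0028  0.0106 -0.0004]
```

```bash
python3 -m handwheel '[{"travel":[0.013,0,-0.02],"dr":[0.003,0.01,0]},{"travel":[0,0,0],"dr":[0,0,0]},{"travel":[0,-0.03,0],"dr":[0,0,0]},{"travel":[0,-0.03,0],"dr":[0,0,0]},{"travel":[0,-0.03,0],"dr":[0,0,0]},{"travel":[0,-0.03,0],"dr":[0,0,0]},{"travel":[0,0,0],"dr":[0,0,0]},{"travel":[0,0,0],"dr":[0,0,0]}]'
python3 -c "
from h import *
to(np.array([.6042,.1890,.113])+.034*np.array([.323,.946,0]),-18.9)"
```

```text
time_s: 8.22
eef_pos: [0.6112, 0.2055, 0.1156]
eef_rot: [0.002, 0.986, -0.164, 0.001]
wrist_force: [-1.5, -3.7, -1.6]
opening: 0.261
t 8.22 tcp [0.6112 0.2055 0.1156] yaw -18.91 tilt [ 0.001 -0.003 -1.   ] F [-1.5 -3.7 -1.6] open 0.261 q6 2.04
shift [-0.0088 -0.1074  0.0167]
turn [ 0.0055 -0.0045 -0.0003]
```

```bash
python3 -m handwheel '[{"travel":[-0.008,-0.03,0.01],"dr":[0.005,-0.004,0]},{"travel":[0,-0.03,0],"dr":[0,0,0]},{"travel":[0,-0.03,0],"dr":[0.003,0,0]},{"travel":[0,-0.03,0],"dr":[0,0,0]},{"travel":[0,0,0],"dr":[0,0,0]}]'
python3 -c "
from h import *
to(np.array([.6042,.1890,.113])+.034*np.array([.323,.946,0]),-18.9)"
```

```text
time_s: 8.63
eef_pos: [0.6155, 0.2182, 0.1146]
eef_rot: [0.004, 0.986, -0.165, -0.001]
wrist_force: [-2.9, -6.4, 1.0]
opening: 0.258
t 8.63 tcp [0.6155 0.2182 0.1146] yaw -18.98 tilt [-0.002 -0.008 -1.   ] F [-2.9 -6.4  1. ] open 0.258 q6 2.07
shift [-0.0088 -0.0182  0.0107]
turn [ 0.0159 -0.0006 -0.0026]
```

```bash
python3 -m handwheel '[{"travel":[-0.006,-0.03,0.005],"dr":[0.012,0,0]},{"travel":[0,-0.02,0],"dr":[0.003,0,0]},{"travel":[0,0,0],"dr":[0,0,0]},{"travel":[0,0,0],"dr":[0,0,0]}]'
python3 - <<'E'
from h import *
import cv2
to(np.array([.6042,.1890,.113])+.036*np.array([.323,.946,0]),-18.9)
b=viewer.camera("side");w=viewer.camera("wrist")
g=lambda x:np.clip(x[:,:,::-1]*1.5,0,255).astype(np.uint8)
b=cv2.resize(g(b)[70:200,230:350],None,fx=4,fy=4,interpolation=cv2.INTER_CUBIC)
A=np.zeros((520,790,3),np.uint8);A[:,:480]=b;A[:,480:]=cv2.resize(g(w)[40:300,200:355],None,fx=2,fy=2)
cv2.imwrite("pics/c4.png",A)
E
```

```text
time_s: 8.97
eef_pos: [0.6162, 0.2198, 0.1145]
eef_rot: [0.006, 0.986, -0.165, -0.001]
wrist_force: [-3.0, -6.1, -0.3]
opening: 0.261
t 8.97 tcp [0.6162 0.2198 0.1145] yaw -19.05 tilt [-0.004 -0.011 -1.   ] F [-3.  -6.1 -0.3] open 0.261 q6 2.07
shift [-0.0095 -0.0197  0.0096]
turn [ 0.0218  0.0005 -0.0049]
```

View pics/c4.png

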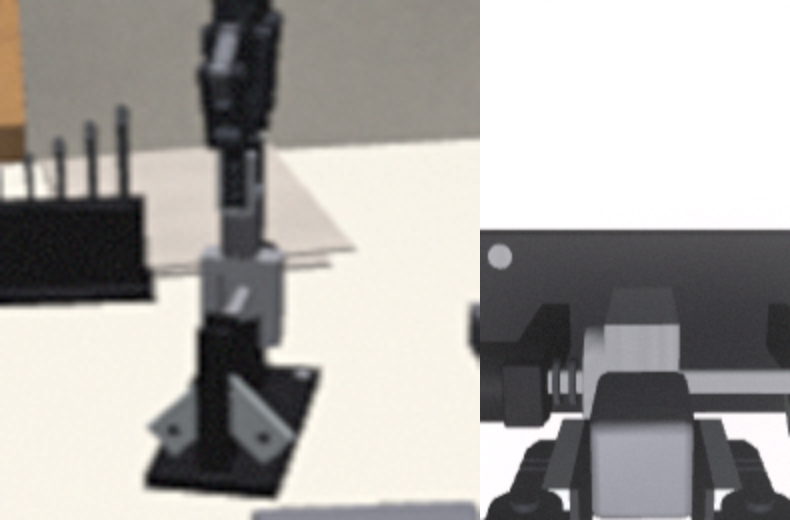

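Side view: the L bracket has dropped and stands on the foot (arms now at crop row ≈440, previously ≈395). The wrist view shows the collar pushed back by the prongs. I'll ease back so the collar returns, then lift.

```bash
python3 -m handwheel '[{"travel":[-0.006,0.02,0],"dr":[0.02,0,0]},{"travel":[0,0.03,0],"dr":[0,0,0]},{"travel":[0,0.03,0],"dr":[0,0,0]},{"travel":[0,0.03,0],"dr":[0,0,0]},{"travel":[0,0.03,0],"dr":[0,0,0]},{"travel":[0,0.03,0],"dr":[0,0,0]},{"travel":[0,0,0],"dr":[0,0,0]},{"travel":[0,0,0],"dr":[0,0,0]}]'
python3 -c "
from h import *
to([.6042,.1890,.113],-18.9)"
```

```text
time_s: 9.73
eef_pos: [0.6072, 0.1933, 0.1151]
eef_rot: [-0.0, 0.986, -0.166, 0.001]
wrist_force: [-1.4, 0.1, -0.7]
opening: 0.265
t 9.73 tcp [0.6072 0.1933 0.1151] yaw -19.11 tilt [ 0.002  0.    -1.   ] F [-1.4  0.1 -0.7] open 0.265 q6 2.03
shift [-0.0097  0.0338  0.0138]
turn [-0.0012 -0.0031 -0.0071]
```

```bash
python3 -m handwheel '[{"travel":[-0.01,0.024,0],"dr":[0,-0.003,-0.007]},{"travel":[0,0,0],"dr":[0,0,0]},{"travel":[0,0,-0.06],"dr":[0,0,0]},{"travel":[0,0,-0.08],"dr":[0,0,0]},{"travel":[0,0,-0.1],"dr":[0,0,0]},{"travel":[0,0,-0.12],"dr":[0,0,0]},{"travel":[0,0,-0.12],"dr":[0,0,0]},{"travel":[0,0,-0.1],"dr":[0,0,0]},{"travel":[0,0,0],"dr":[0,0,0]},{"travel":[0,0,0],"dr":[0,0,0]}]'
python3 -c "
from h import *
to([.447,.1155,.2],-18.9)"
```

```text
time_s: 10.57
eef_pos: [0.6053, 0.1926, 0.213]
eef_rot: [-0.002, 0.987, -0.163, 0.002]
wrist_force: [-1.0, 0.9, -3.1]
opening: 0.26
t 10.57 tcp [0.6053 0.1926 0.213 ] yaw -18.75 tilt [ 0.005  0.003 -1.   ] F [-1.   0.9 -3.1] open 0.26 q6 2.02
shift [-0.8345  0.8266  0.0796]
turn [-0.0089 -0.0071  0.0049]
```

```bash
python3 -m handwheel '[{"travel":[-0.1,0.1,0],"dr":[-0.009,-0.007,0.005]},{"travel":[-0.16,0.16,0],"dr":[0,0,0]},{"travel":[-0.16,0.16,0],"dr":[0,0,0]},{"travel":[-0.16,0.16,0],"dr":[0,0,0]},{"travel":[-0.15,0.15,0],"dr":[0,0,0]},{"travel":[-0.08,0.08,0],"dr":[0,0,0]},{"travel":[0,0,0],"dr":[0,0,0]},{"travel":[0,0,0],"dr":[0,0,0]},{"travel":[0,0,0],"dr":[0,0,0]}]'
python3 -c "
from h import *
to([.447,.1155,.07],-18.9)"
```

```text
time_s: 11.32
eef_pos: [0.4424, 0.1153, 0.2071]
eef_rot: [0.0, 0.987, -0.164, -0.002]
wrist_force: [0.0, -0.4, -2.4]
opening: 0.261
t 11.32 tcp [0.4424 0.1153 0.2071] yaw -18.84 tilt [-0.004  0.    -1.   ] F [ 0.  -0.4 -2.4] open 0.261 q6 1.89
shift [ 0.032  -0.0118  0.9139]
turn [0.0013 0.0066 0.0022]
```

```bash
python3 -m handwheel '[{"travel":[0.03,-0.01,0.1],"dr":[0,0.006,0]},{"travel":[0,0,0.15],"dr":[0,0,0]},{"travel":[0,0,0.15],"dr":[0,0,0]},{"travel":[0,0,0.15],"dr":[0,0,0]},{"travel":[0,0,0.13],"dr":[0,0,0]},{"travel":[0,0,0.1],"dr":[0,0,0]},{"travel":[0,0,0],"dr":[0,0,0]},{"travel":[0,0,0],"dr":[0,0,0]},{"travel":[0,0,0],"dr":[0,0,0]}]'
python3 -c "
from h import *
to([.447,.1155,.0575],-18.9)"
```

```text
time_s: 12.07
eef_pos: [0.457, 0.1184, 0.0861]
eef_rot: [-0.001, 0.987, -0.162, 0.003]
wrist_force: [0.9, 0.2, -1.3]
opening: 0.259
t 12.07 tcp [0.457  0.1184 0.0861] yaw -18.68 tilt [ 0.006  0.001 -1.   ] F [ 0.9  0.2 -1.3] open 0.259 q6 1.9
shift [-0.058   0.0403  0.1905]
turn [-0.005  -0.0097  0.0075]
```

```bash
python3 -m handwheel '[{"travel":[0,0,0.06],"dr":[-0.005,-0.01,0]},{"travel":[0,0,0.06],"dr":[0,0,0]},{"travel":[0,0,0.03],"dr":[0,-0.004,0]},{"travel":[0,0,0],"dr":[0,0,0]},{"travel":[0,0,0],"dr":[0,0,0]}]'
python3 -c "
from h import *
to([.457,.1184,.0555],-18.9)"
```

```text
time_s: 12.48
eef_pos: [0.4609, 0.1188, 0.0648]
eef_rot: [-0.001, 0.987, -0.162, 0.002]
wrist_force: [0.2, -0.0, -2.1]
opening: 0.258
t 12.48 tcp [0.4609 0.1188 0.0648] yaw -18.65 tilt [ 0.004  0.001 -1.   ] F [ 0.2 -0.  -2.1] open 0.258 q6 1.9
shift [-0.0243  0.011   0.062 ]
turn [-0.0039 -0.0068  0.0084]
```

```bash
python3 -m handwheel '[{"travel":[0,0,0.03],"dr":[-0.004,-0.007,0]},{"travel":[0,0,0.015],"dr":[0,0,0]},{"travel":[0,0,0.01],"dr":[0,0,0]},{"travel":[0,0,0],"dr":[0,0,0]},{"travel":[0,0,0],"dr":[0,0,0]}]'
python3 -c "
from h import *
to([.457,.1184,.0555],-18.9)"
```

```text
time_s: 12.9
eef_pos: [0.4616, 0.1187, 0.0565]
eef_rot: [-0.0, 0.987, -0.162, 0.0]
wrist_force: [-0.4, 0.2, -2.0]
opening: 0.26
t 12.9 tcp [0.4616 0.1187 0.0565] yaw -18.66 tilt [ 0.001 -0.    -1.   ] F [-0.4  0.2 -2. ] open 0.26 q6 1.9
shift [-0.0282  0.0118  0.0065]
turn [-0.0004 -0.0018  0.0081]
```

```bash
python3 -m handwheel '[{"travel":[0,0,0.01],"dr":[0,-0.002,0]},{"travel":[0,0,0.004],"dr":[0,0,0]},{"travel":[0,0,0],"dr":[0,0,0]}]'
python3 -c "
from h import *
to([.457,.1184,.0555],-18.9)"
```

```text
time_s: 13.15
eef_pos: [0.4624, 0.1188, 0.0556]
eef_rot: [-0.0, 0.987, -0.162, 0.001]
wrist_force: [0.0, 0.5, -2.4]
opening: 0.258
t 13.15 tcp [0.4624 0.1188 0.0556] yaw -18.65 tilt [ 0.001  0.    -1.   ] F [ 0.   0.5 -2.4] open 0.258 q6 1.9
shift [-0.0334  0.014   0.0004]
turn [-0.0014 -0.0025  0.0083]
```

```bash
python3 -m handwheel '[{"travel":[0,0,0.012],"dr":[0,-0.002,0]},{"travel":[0,0,0],"dr":[0,0,0]},{"travel":[0,0,0],"dr":[0,0,0]}]'
python3 -c "
from h import *
to([.457,.1184,.0555],-18.9)"
```

```text
time_s: 13.4
eef_pos: [0.4645, 0.1189, 0.0561]
eef_rot: [-0.001, 0.987, -0.162, 0.002]
wrist_force: [-0.2, 0.6, -2.5]
opening: 0.264
t 13.4 tcp [0.4645 0.1189 0.0561] yaw -18.64 tilt [ 0.004  0.001 -1.   ] F [-0.2  0.6 -2.5] open 0.264 q6 1.9
shift [-0.0462  0.0189  0.0037]
turn [-0.0039 -0.0074  0.0086]
```

```bash
python3 -m handwheel '[{"travel":[-0.01,0,0.02],"dr":[-0.004,-0.008,0]},{"travel":[0,0,0.01],"dr":[0,0,0]},{"travel":[0,0,0],"dr":[0,0,0]}]'
python3 -c "
from h import *
to([.457,.1184,.0555],-18.9)"
```

```text
time_s: 13.65
eef_pos: [0.4664, 0.1191, 0.0559]
eef_rot: [0.0, 0.987, -0.162, 0.003]
wrist_force: [0.7, 0.2, -2.1]
opening: 0.259
t 13.65 tcp [0.4664 0.1191 0.0559] yaw -18.61 tilt [ 0.005 -0.001 -1.   ] F [ 0.7  0.2 -2.1] open 0.259 q6 1.9
shift [-0.0578  0.0242  0.0022]
turn [-0.0014 -0.0098  0.0095]
```

```bash
python3 - <<'E'
from h import *
import cv2
o=ctrl.get_obs();print(o["joint_efforts"],o["dq"],o["torque"],o["q"])
b=viewer.camera("side");t=viewer.camera("top")
g=lambda x:np.clip(x[:,:,::-1]*1.5,0,255).astype(np.uint8)
a=cv2.resize(g(b)[80:215,190:325],None,fx=4,fy=4,interpolation=cv2.INTER_CUBIC)
cv2.imwrite("pics/c5.png",a)
E
```

```text
[-2.32348342e-03 -3.85145974e+01 -2.99179316e+01 -3.69200029e-02
  1.20050702e-01  2.53045313e-03] [ 0.00261089 -0.01212489 -0.01182099 -0.00250896  0.01766093  0.00165611] [-0.0079355  -0.06297188 -0.00202381] [ 3.47513199e-03  1.64002045e-01  1.95814399e+00 -1.17159843e-03
  1.01435177e+00  1.89976985e+00]
```

View pics/c5.png

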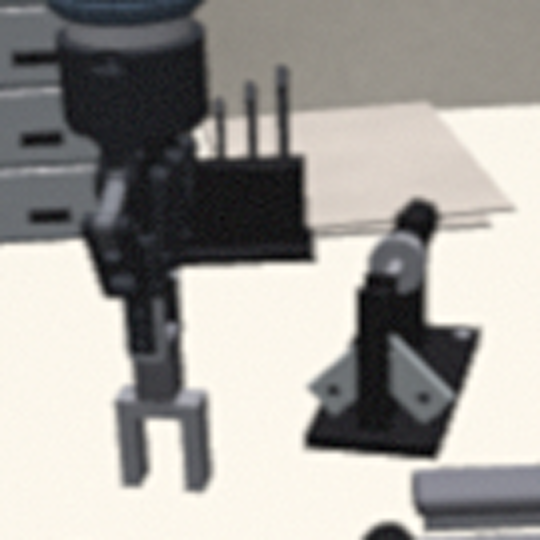

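Side view: the collar is back at the pin's front position and the bracket stands on the foot. The fork tips are near the table at crop (132,487) and (199,490). I'll check the tip height by projection.

```bash
python3 - <<'E'
from h import *
c=viewer.get_calibration("side");K=np.array(c["camera_matrix"])
def pr(X):
    v=K@(np.array(c["R"])@X+c["t"]);return ((v[:2]/v[2]-[190,80])*4).round(1)
p,R,o=pose();print(p)
for z in (0,.002,.004):
    print(z,[pr(np.array([p[0],p[1],0])+R@[sx,10,0]+[0,0,z]) for sx in(-24,-13,13,24) ] if 0 else [pr(np.array([p[0],p[1],z])+R@np.array([sx,.010,0])) for sx in(-.024,-.013,.013,.024)])
E
```

```text
[0.46628954 0.11913515 0.05537776]
0 [array([116.1, 484.9]), array([134.7, 486.5]), array([179. , 490.4]), array([197.9, 492. ])]
0.002 [array([115.8, 481.8]), array([134.5, 483.4]), array([178.8, 487.3]), array([197.7, 488.9])]
0.004 [array([115.6, 478.8]), array([134.2, 480.4]), array([178.6, 484.2]), array([197.5, 485.8])]
```

```bash
python3 -m handwheel '[{"travel":[-0.01,0,0.015],"dr":[0,-0.01,0]},{"travel":[0,0,0.015],"dr":[0,-0.003,0]},{"travel":[0,0,0.015],"dr":[0,0,0]}]'
python3 -c "
from h import *
to([.457,.1184,.0555],-18.9)"
```

```text
time_s: 14.0
eef_pos: [0.4687, 0.1191, 0.0554]
eef_rot: [-0.0, 0.987, -0.161, 0.002]
wrist_force: [-12.0, -1.7, 30.0]
opening: 0.26
t 14.0 tcp [0.4687 0.1191 0.0554] yaw -18.56 tilt [ 0.004 -0.    -1.   ] F [-12.   -1.7  30. ] open 0.26 q6 1.9
shift [-0.0722  0.0292 -0.0008]
turn [-0.0017 -0.0066  0.0114]
```

```bash
python3 -m handwheel '[{"travel":[-0.006,0,-0.004],"dr":[0,-0.006,0]},{"travel":[0,0,0],"dr":[0,0,0]},{"travel":[0,0,0],"dr":[0,0,0]}]'
python3 -c "
from h import *
to([.457,.1184,.0555],-18.9)"
```

```text
time_s: 14.25
eef_pos: [0.4677, 0.1194, 0.0562]
eef_rot: [-0.0, 0.987, -0.161, 0.0]
wrist_force: [0.1, -1.5, -1.3]
opening: 0.26
t 14.25 tcp [0.4677 0.1194 0.0562] yaw -18.56 tilt [ 0.     0.001 -1.   ] F [ 0.1 -1.5 -1.3] open 0.26 q6 1.9
shift [-0.0652  0.0293  0.0047]
turn [-0.0017 -0.0004  0.0115]
```

Contact point found, with the tool vertical and less than 1 mm up. Releasing now.

```bash
python3 -m handwheel '[{"travel":[0,0,0.002],"dr":[0,0,0]},{"travel":[0,0,0],"dr":[0,0,0]},{"travel":[0,0,0],"dr":[0,0,0]},{"travel":[0,0,0],"dr":[0,0,0]},{"travel":[0,0,0],"dr":[0,0,0]},{"travel":[0,0,0],"dr":[0,0,0]},{"travel":[0,0,0],"dr":[0,0,0]},{"travel":[0,0,0],"dr":[0,0,0]},{"travel":[0,0,0],"dr":[0,0,0]}]' 1
python3 -c "
from h import *
to([.457,.1184,.2],-18.9)"
```

```text
time_s: 15.0
eef_pos: [0.467, 0.1194, 0.0541]
eef_rot: [-0.0, 0.987, -0.161, -0.001]
wrist_force: [0.5, 0.3, -0.5]
opening: 0.994
t 15.0 tcp [0.467  0.1194 0.0541] yaw -18.58 tilt [-0.001  0.001 -1.   ] F [ 0.5  0.3 -0.5] open 0.994 q6 1.9
shift [-0.0627  0.0272 -0.9727]
turn [-0.001   0.0029  0.0108]
```

```bash
python3 -m handwheel '[{"travel":[0,0,-0.08],"dr":[0,0,0]},{"travel":[0,0,-0.12],"dr":[0,0,0]},{"travel":[0,0,-0.14],"dr":[0,0,0]},{"travel":[0,0,-0.14],"dr":[0,0,0]},{"travel":[0,0,-0.14],"dr":[0,0,0]},{"travel":[0,0,-0.14],"dr":[0,0,0]},{"travel":[0,0,-0.14],"dr":[0,0,0]},{"travel":[0,0,0],"dr":[0,0,0]},{"travel":[-0.2,0,0],"dr":[0,0,0]},{"travel":[-0.2,0.05,0],"dr":[0,0,0]},{"travel":[-0.1,0.05,0],"dr":[0,0,0]},{"travel":[0,0,0],"dr":[0,0,0]},{"travel":[0,0,0],"dr":[0,0,0]}]'
python3 - <<'E'
from h import *
import cv2
to([.457,.1184,.2],-18.9)
b=viewer.camera("side");t=viewer.camera("top")
g=lambda x:np.clip(x[:,:,::-1]*1.5,0,255).astype(np.uint8)
A=np.zeros((585,800,3),np.uint8)
A[:,:455]=cv2.resize(g(b)[120:315,190:342],None,fx=3,fy=3,interpolation=cv2.INTER_CUBIC)[:,:455] if 0 else cv2.resize(g(b)[120:315,190:342],(455,585),interpolation=cv2.INTER_CUBIC)
A[:585,455:]=cv2.resize(g(t)[130:325,120:235],(345,585),interpolation=cv2.INTER_CUBIC)
cv2.imwrite("pics/c6.png",A)
E
```

```text
time_s: 16.08
eef_pos: [0.3878, 0.1291, 0.193]
eef_rot: [-0.0, 0.987, -0.162, -0.002]
wrist_force: [1.1, 0.1, -0.4]
opening: 1.001
t 16.08 tcp [0.3878 0.1291 0.193 ] yaw -18.64 tilt [-0.004  0.001 -1.   ] F [ 1.1  0.1 -0.4] open 1.001 q6 1.92
shift [ 0.4595 -0.0799 -0.0483]
turn [0.0004 0.0079 0.0087]
```

View pics/c6.png

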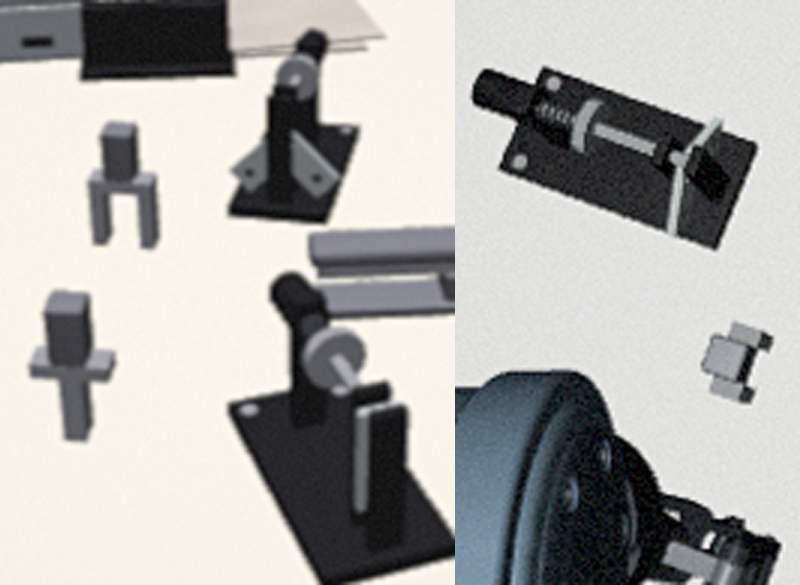

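The final view shows the fork upright at side crop (123,185) and the bracket standing on its foot at (285,180), with the collar sprung back at (297,78). The strap is still hanging at (375,455), and the gripper is clear of everything.

```bash
python3 -c "
from bench import ctrl
print(ctrl.hand_in())"
```

```text
the job is handed in; nothing more can be done
None
```

The job is done and handed in at about 16 s of the 42 s allowed. I gripped the two-pronged tool, set it astride the bar and pushed the collar back about 20 mm at about 7 N, and the bracket dropped. I then eased back, lifted the tool out and stood it upright on the table near where it started.

- **Last checks passed:** the final side and top pictures show the bracket standing on the foot, the collar sprung back, the fork upright, the strap still hanging and the gripper clear.
- **Order:** I backed the tool off along the pin before lifting, so the collar had already sprung back before the tool came out.
- **Set-down:** the tool pressed on the table with a brief 30 N before I released it. That is the highest force I read, under the 40 N and 120 N limits. The tool ended about 20 mm from its start and turned about 33 degrees.
- **Push depth:** the 20 mm comes from the tool's position and the spring force. My last push rows fell about 3 mm short of the target, but the picture taken at full push showed the bracket already down.

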